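Refit the glass filter of a darkroom safelight

ROBOT

A 6-joint arm with a two-finger parallel gripper is mounted at the origin on the work surface; the furniture and walls round the work are solid. World frame = base frame: x ahead of the robot, y to its left, z up, the work surface at z = 0. Lengths are in m, angles in rad, forces in N, time in s.
With the tool pointing down it reaches from about 0.375 to 0.9 m from the base axis. Payload 3.1 kg.
Tool frame: the origin (TCP) lies midway between the tips of the shut fingers; the grasp point (between the pads) lies robot.grip_depth behind it (robot.grip_depth is the distance from the TCP to the grasp point, in m); z points along the fingers, y is the line along which they close (so a half turn about z gives the same grasp; the last joint's range is limited). The gripper opens to 87 mm and grips with 3 to 60 N. Pads are 19 mm wide; open, the fingers measure 117 mm over their backs; the gripper's body (75 mm by 190 mm) begins 51 mm behind the grasp point.
Start: joints at [-1.369, 0.527, 1.433, -0, 1.181, -0.178], TCP at [0.232, -0.58, 0.223] pointing down, gripper open.
Joint ranges: [-3.08, 3.08], [-0.75, 2.2], [0.22, 2.44], [-1.43, 4.57], [0, 2.65], [-2.85, 2.85]. Speed limits (rad/s): [2.79, 2.79, 3.14, 3.14, 3.14, 3.14].

INTERFACE

Orientations are given as a unit quaternion [x, y, z, w].
In Python, from rig import robot, viewer gives the robot as it stands (robot), with the cameras (viewer).
- The arm moves only by the shell command python3 nudge.py 'ROWS' [OPENING] [FORCE]. ROWS is one flat JSON list of numbers that holds 1 to 20 rows one after another, with no inner brackets; each row has 4 numbers: dx, dy, dz in m, then a turn about the tool's z in rad; each row shifts and turns the commanded pose from where the row before left it, along the tool's axes as they then stand; what a row does not reach is not made up. A row lasts 1/12 s, in which the tool goes at most 0.0417 m and 0.125 rad, less where a joint would pass 70% of its speed; a pose out of reach is approached as far as the arm can. OPENING is the finger opening in m, set as the command begins (- or left out keeps the last). The fingers move at their own pace and stop on an object; FORCE is the grip in N (left out, the last holds). Time passes only in rows, so rows that do not move let the fingers close. It prints the time, the measured TCP pose, the force, the opening and the grip force at its end. Input that does not fit is refused with a message, and nothing moves.
- robot.get_obs(): the state, without advancing time (a new reading comes with each control period).
- viewer.camera(name): name is "scene" or "top"; returns a dict with "img" (400x640x3 uint8, red, green, blue), "fx", "fy", "cx", "cy" (pixels), "xyz" and "attitude" of the camera in the world. Camera axes: x right, y down, z forward; pixel columns grow to the right and rows downward; lengths in m; the calibration is good to about 2 mm. A picture is of the moment at which its call begins. There is no depth.
- robot.hand_in(): hands the job in; it is judged then, once.
The state is a dict: "time": time; "q": joint angles; "joint_velocities": joint speeds; "joint_torque": joint torques, N m; "position": TCP position; "tool_rot": TCP orientation; "ft_force": force on the tool from outside, world axes, zero at the start; "moment": the same for the moment, N m; "grip_width": finger opening in m; "grip_force": force on a finger pad.
Only numpy, scipy, OpenCV 4.12 (cv2) and the standard library are available. Lean on these libraries where they do the work, as an engineer would, in place of code of your own. Each camera call takes 0.05 s, during which the arm holds its last target. There are 200 camera calls.

TASK

The darkroom safelight lies on its back with its open face up; refit its glass filter. Tuck the edge opposite the grip bar under the fixed lip of the housing, lower the grip-bar edge gently onto the ledge (it is glass: do not let it drop), then swing the turn clip in over the filter as far as it goes. Leave the other things on the bench undisturbed.

Things in the scene. Friction and masses are not known exactly. Their poses are not given: they have to be found in the camera images.
- lamp: Safelight housing, grey metal box 156 x 120 x 60 mm (x, y, z), fixed, open face up. Origin: centre of its underside, z up, x from the lip side to the clip side. Filter recess on top: 124 mm long (x -66 to 58), 95 mm wide (y +-47.5); its floor, a rubber-faced ledge 9 mm wide, is at z = 52 mm, the rim at z = 60. The lip is at the -x end; the 20 mm wide rim at the +x end has the clip.
- lamp_seat (a point): Centre of the filter recess at ledge height: (-4, 0, 52) mm in the lamp's frame, same axes. The origin of a fully seated filter is here, within 2 to 3 mm.
- lip_edge (a point): Middle of the lower edge of the aluminium lip: (-54, 0, 62) mm in the lamp's frame, same axes. The lip overhangs the recess by 12 mm (x -66 to -54) over its full width, 3 mm thick, its underside 10 mm above the ledge. The opening left is 112 mm, so the 120 mm filter enters only tilted, lip edge first. Pushed in to the wall under the lip it can be tilted up to about 0.3 rad.
- filter: Loose safelight filter: amber glass in a dark metal frame, a flat plate 120 x 90 x 6 mm (x, y, z), 0.13 to 0.21 kg, lying flat on the bench, grip bar up. Origin: centre of its underside, z out of the face with the bar. The edge at x = -60 mm is the one to tuck under the lip; the bar stands near the +x edge.
- grip_bar (a point): Centre of the top of the filter's upright black grip bar: (46, 0, 34) mm in the filter's frame, same axes. The bar is 9 mm thick (x), 36 mm wide (y) and rises 28 mm above the plate's upper face; the plate's edge is 9.5 mm outside the bar.
- clip (a joint): Turn clip on the lamp's +x rim; vertical pivot at (70, 38) mm in the lamp's frame. 0 = open, its bar points along the rim to the lamp's +y; positive is counter-clockwise from above; at 1.57 it points to -x, across the filter; stops at 1.6. Starts at -0.5 to 0.05, stays where left. Bar 12 mm wide, 31 mm long from the pivot, z 61 to 64.5 mm: clears only a filter that is fully down (top at 58 mm).
- clip_stud (a point): Centre of the top of the clip's upright round thumb stud, 11 to 12 mm in diameter, 27 mm from the pivot, standing from z = 64 to 82 mm. It moves with the clip; at joint 0 it is at (70, 65, 82) mm in the lamp's frame. Pinch or push it round its arc; it takes about 1.5 N.
- film_can: Bystander: upright white film can with black lid, 34 mm in diameter, 51 mm tall, loose; origin at the centre of its underside. Leave alone.
- film_clip: Bystander: flat pale film clip, 20 x 63 x 11 mm, loose on the bench between the lamp and the filter, 63 mm side along its y; origin at the centre of its underside. Leave alone.
- brown_bottle: Bystander: brown bottle with black screw cap, 62 mm in diameter, 115 mm tall, loose; origin at the centre of its underside. Leave alone.

How it is judged:
On the way:
1. the filter's front edge is under the lip while the grip-bar edge is still raised (x of filter in the frame of lamp between -0.016 and 0.004 m and angle between filter's own z axis and vertical between 0.04 and 0.5 rad and z of filter in the frame of lamp between 0.052 and 0.082 m and height (world z) of grip_bar above 0.089 m and x of grip_bar in the frame of lamp above 0.02 m and value of joint clip below 0.6 rad), for 0.05 s.
At the end, for the whole second after the job is handed in: The filter lies fully down on the ledge (height within about 2 mm, tilt under 0.03 rad), within the recess with its edge under the lip and the grip bar at the clip side, and at rest; the clip is turned in over it to at least 1.3 rad (x of filter in the frame of lamp between -0.01 and 0.002 m and y of filter in the frame of lamp between -0.006 and 0.006 m and z of filter in the frame of lamp between 0.05 and 0.0545 m and angle between filter's own z axis and vertical below 0.03 rad and angle between the x axis of filter and the x axis of lamp, either way round below 0.07 rad and x of grip_bar in the frame of lamp above 0.03 m and value of joint clip above 1.3 rad and linear speed of filter below 0.01 m/s and angular speed of filter below 0.1 rad/s); the robot touches nothing.
It fails at once if the filter is let fall into the lamp: its edge drops freely by more than some 7 mm (horizontal distance between filter and lamp_seat below 0.06 m and angular speed of filter above 3 rad/s and contact force between the fingers and filter below 0.2 N).
It fails at once if the film can is moved by more than 30 mm (distance of film_can from where it was at the start of the episode above 0.03 m).
It fails at once if the film clip is moved by more than 30 mm (distance of film_clip from where it was at the start of the episode above 0.03 m).
It fails at once if the brown bottle is moved by more than 30 mm (distance of brown_bottle from where it was at the start of the episode above 0.03 m).
It also fails if it takes over 58 s, if anything falls off the work surface, if the arm or the gripper's body presses on something with over 40 N, if the wrist force passes 120 N, or if a joint passes its speed limit or range.

## Working session

There is one attempt and no reset: what is moved stays moved. The work goes in short steps, Python scripts to look and compute and a shell command to move; the robot and the scene stay as the last step left them, time stands still between calls to the robot, and variables do not carry over. Pictures are saved under pics/ and viewed, at most 13 in all, crops included, and the job is handed in when it is done.

```bash
ls; mkdir -p pics; python3 - <<'E'
from rig import robot, viewer
import cv2,numpy as np
for n in("scene","top"):
    c=viewer.camera(n); cv2.imwrite(f"pics/{n}0.png",c["img"][:,:,::-1]); print(n,[c[k] for k in("fx","fy","cx","cy","xyz","attitude")])
print(robot.grip_depth,robot.get_obs())
E
```

```text
nudge.py
pics
rig.py
scene [441.135018160272, 441.135018160272, 314.24942538832624, 196.26891131011027, array([0.07842656, 0.58505924, 0.64022512]), array([-0.28194148,  0.86653882, -0.39146216,  0.12797204])]
top [423.82487769196547, 423.82487769196547, 320.99856731461364, 199.79577382428263, array([0.40065289, 0.05930478, 0.91076529]), array([ 0.7157889 , -0.69761489,  0.0177898 , -0.02575351])]
0.0187 {'time': 0.1, 'q': array([-1.36850777e+00,  5.28393281e-01,  1.43377782e+00, -3.52296826e-07,
        1.18142678e+00, -1.78482978e-01]), 'joint_velocities': array([ 0.00102448, -0.00259559, -0.00280767,  0.0002678 ,  0.00021219,
       -0.0005257 ]), 'joint_torque': array([ 1.99979222e-04, -4.40984058e+01, -1.77151269e+01,  6.34230673e-02,
        5.33920771e-02, -4.09780080e-05]), 'position': array([ 0.23217327, -0.57955398,  0.22165601]), 'tool_rot': array([ 9.81930800e-01,  1.89237676e-01, -1.20965177e-05, -1.00254203e-03]), 'ft_force': array([-0.33491952, -0.26266914, -0.39626338]), 'moment': array([-0.03693991,  0.01466496, -0.01386752]), 'grip_force': 0.0, 'grip_width': 0.0871088413563344}
```

View pics/top0.png

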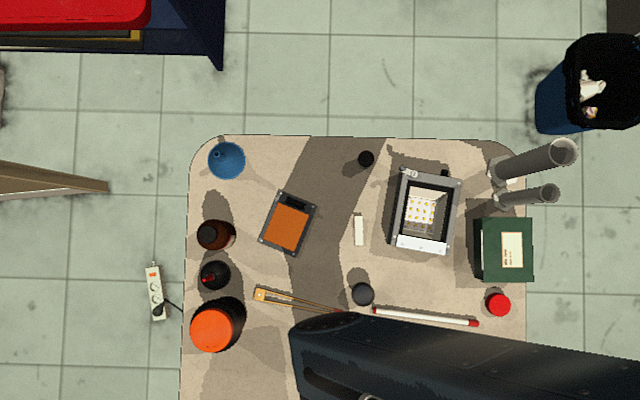

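View pics/scene0.png

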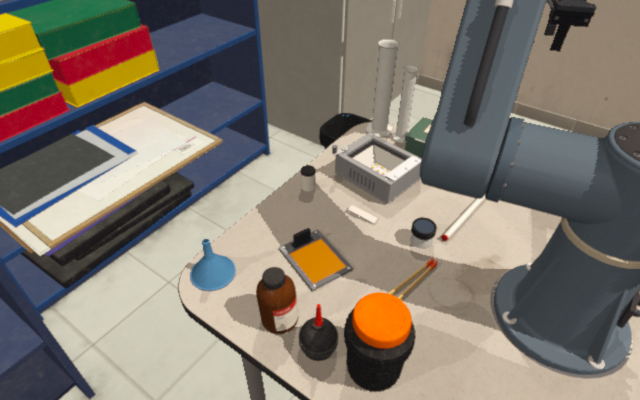

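The top view shows the lamp at about (425,212), with the pale lip at the bottom (v≈243) and the clip end at the top. The filter is at about (287,222) with its bar at the top, the film clip at (358,229), and the film can at (366,158). I'll zoom in next.

```bash
python3 - <<'E'
import cv2,numpy as np
t=cv2.imread("pics/top0.png");s=cv2.imread("pics/scene0.png")
a=cv2.resize(t[155:270,380:475],None,fx=4,fy=4,interpolation=cv2.INTER_CUBIC)
b=cv2.resize(t[180:265,245:330],None,fx=4.4,fy=4.4,interpolation=cv2.INTER_CUBIC)
o=np.zeros((460,800,3),np.uint8);o[:,:380]=a;h,w=b.shape[:2];o[:h,400:400+w]=b
cv2.imwrite("pics/crop1.png",o)
E
```

```text
(no output)
```

View pics/crop1.png

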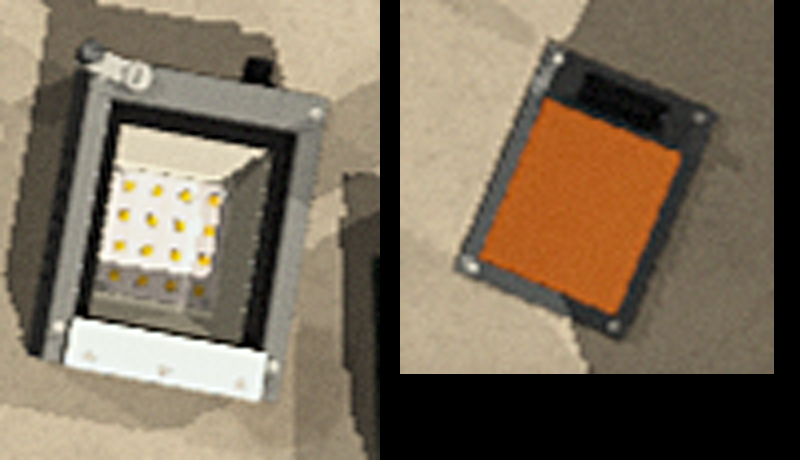

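The crop shows the lamp rim corners at about (85,60), (328,103), (275,400) and (45,360). The clip pivot is at (137,75) and the stud at (92,50), so the clip is open. The filter's corners are (548,40), (717,115), (618,338) and (457,268), with the bar at the top. I'll cast rays and check against the given sizes.

```bash
cat > h.py <<'E'
import numpy as np,cv2
from scipy.spatial.transform import Rotation as R
C={"scene":([441.135,314.249,196.269],[0.07842656,0.58505924,0.64022512],[-0.28194148,0.86653882,-0.39146216,0.12797204]),
"top":([423.825,320.9986,199.7958],[0.40065289,0.05930478,0.91076529],[0.7157889,-0.69761489,0.0177898,-0.02575351])}
def ray(n,uv,z):
    (f,cx,cy),p,q=C[n];uv=np.atleast_2d(uv).astype(float)
    d=R.from_quat(q).apply(np.c_[(uv-[cx,cy])/f,np.ones(len(uv))]);p=np.array(p)
    return p+d*((z-p[2])/d[:,2])[:,None]
def proj(n,P):
    (f,cx,cy),p,q=C[n];d=R.from_quat(q).inv().apply(np.atleast_2d(P)-p);return d[:,:2]/d[:,2:]*f+[cx,cy]
E
python3 - <<'E'
from h import *
np.set_printoptions(precision=4,suppress=True)
t=cv2.imread("pics/top0.png");s=cv2.imread("pics/scene0.png")
L=np.array([(85,60),(328,103),(275,400),(45,360)])/4+[380,155]-.4
F=(np.array([(548,40),(717,115),(618,338),(457,268)])-[400,0])/4.4+[245,180]-.4
for n,P,z in(("lamp",L,.06),("filt",F,.006)):
    W=ray("top",P,z);print(n,W[:,:2],"cent",W.mean(0)[:2],"sides",np.linalg.norm(W-np.roll(W,-1,0),axis=1))
    x=(W[0]+W[1]-W[2]-W[3]);print("yaw",np.arctan2(x[1],x[0]),"yaw(y)",np.arctan2(*(W[0]+W[3]-W[1]-W[2])[:2]*[-1,1]))
    print("scene px",proj("scene",W))
# masks
def big(m,roi):
    u0,u1,v0,v1=roi;k=np.zeros(m.shape,np.uint8);k[v0:v1,u0:u1]=m[v0:v1,u0:u1]
    c=max(cv2.findContours(k,0,1)[0],key=cv2.contourArea);return cv2.minAreaRect(c),cv2.boxPoints(cv2.minAreaRect(c))
for n,im,r1,z in(("top",t,(250,330,185,260),.006),("scene",s,(280,360,230,290),.006)):
    h=cv2.cvtColor(im,cv2.COLOR_BGR2HSV);m=cv2.inRange(h,(5,150,100),(20,255,255))
    k=np.zeros_like(m);k[r1[2]:r1[3],r1[0]:r1[1]]=m[r1[2]:r1[3],r1[0]:r1[1]]
    c=max(cv2.findContours(k,0,1)[0],key=cv2.contourArea)
    W=ray(n,c[:,0],z)[:,:2].astype(np.float32);r=cv2.minAreaRect(W);print(n,"orange",r,cv2.boxPoints(r))
h=cv2.cvtColor(t,cv2.COLOR_BGR2HSV);m=cv2.inRange(h,(0,0,190),(180,40,255));k=m*0;k[230:262,385:460]=m[230:262,385:460]
c=max(cv2.findContours(k,0,1)[0],key=cv2.contourArea);r=cv2.minAreaRect(ray("top",c[:,0],.065)[:,:2].astype(np.float32));print("lip",r,cv2.boxPoints(r))
print("pivot",ray("top",np.array([137,75])/4+[380,155]-.4,.0645),"stud",ray("top",np.array([92,50])/4+[380,155]-.4,.082))
o=np.zeros((500,800,3),np.uint8)
a=cv2.resize(s[120:210,320:435],None,fx=3.5,fy=3.5,interpolation=2);b=cv2.resize(s[215:300,265:365],None,fx=3.9,fy=3.9,interpolation=2)
o[:a.shape[0],:a.shape[1]]=a;o[:b.shape[0],405:405+b.shape[1]]=b
cv2.imwrite("pics/crop2.png",o)
E
```

```text
lamp [[ 0.5181 -0.0898]
 [ 0.4993 -0.2119]
 [ 0.3502 -0.1865]
 [ 0.367  -0.0721]] cent [ 0.4337 -0.1401] sides [0.1236 0.1512 0.1157 0.1521]
yaw -0.14279797931263238 yaw(y) -0.14898455549407416
scene px [[333.3029 153.374 ]
 [368.5951 131.746 ]
 [421.0656 158.8056]
 [389.0786 182.7683]]
filt [[0.4778 0.1625]
 [0.4434 0.0792]
 [0.3345 0.1241]
 [0.366  0.203 ]] cent [0.4054 0.1422] sides [0.0902 0.1178 0.085  0.1189]
yaw -0.3692011028826668 yaw(y) -0.3864550451000453
scene px [[276.2564 245.4821]
 [316.0199 228.0362]
 [349.6434 267.0035]
 [310.3552 287.0675]]
top orange ((0.3971473276615143, 0.14420466125011444), (0.07283098995685577, 0.08480043709278107), 69.1871337890625) [[0.3446 0.1252]
 [0.4238 0.0951]
 [0.4497 0.1632]
 [0.3705 0.1933]]
scene orange ((0.39355915784835815, 0.14451739192008972), (0.07194942235946655, 0.08597302436828613), 69.25556182861328) [[0.3406 0.1261]
 [0.421  0.0956]
 [0.4465 0.1629]
 [0.3661 0.1934]]
lip ((0.36869147419929504, -0.1338750422000885), (0.10372962057590485, 0.024866558611392975), 80.74488830566406) [[ 0.3481 -0.1831]
 [ 0.3726 -0.1871]
 [ 0.3893 -0.0847]
 [ 0.3648 -0.0807]]
pivot [[ 0.5105 -0.1151  0.0645]] stud [[ 0.52   -0.0893  0.082 ]]
```

View pics/crop2.png

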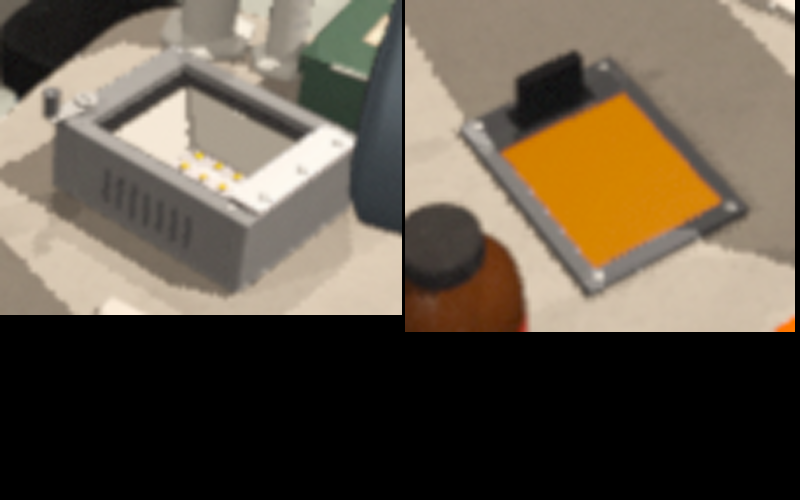

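The scene crop shows the lamp rim corners at (57,125), (185,52), (353,140) and (248,218) and the bar top at about (548,68). The tool can't tilt, so I'll pinch the bar by its 36 mm ends. The filter can then droop about that axis, lip edge down. I'll fuse the two views while turning and lifting.

```bash
python3 nudge.py '[0,0,-0.006,-0.124,0,0,-0.006,-0.124,0,0,-0.006,-0.124,0,0,-0.006,-0.124,0,0,-0.006,-0.124,0,0,-0.006,-0.124,0,0,-0.006,-0.124,0,0,-0.006,-0.124,0,0,-0.006,-0.124,0,0,-0.006,-0.124,0,0,-0.006,-0.124,0,0,-0.006,-0.124,0,0,0,-0.124,0,0,0,-0.124,0,0,0,-0.124,0,0,0,-0.124,0,0,0,-0.124,0,0,0,-0.124,0,0,0,-0.124,0,0,0,-0.04]' 0.065 8
python3 - <<'E'
from h import *
np.set_printoptions(precision=4,suppress=True)
def tri(a,b):
    P=[];D=[]
    for n,uv in(("top",a),("scene",b)):
        x=ray(n,uv,0)[0]-C[n][1];D.append(x/np.linalg.norm(x));P.append(np.array(C[n][1]))
    s=np.linalg.lstsq(np.c_[D[0],-D[1]],P[1]-P[0],rcond=None)[0];p,q=P[0]+s[0]*D[0],P[1]+s[1]*D[1];return (p+q)/2,np.linalg.norm(p-q)
Lt=np.array([(85,60),(328,103),(275,400),(45,360)])/4+[380,155]-.4
Ls=np.array([(57,125),(185,52),(353,140),(248,218)])/3.5+[320,120]-.4
Ft=(np.array([(548,40),(717,115),(618,338),(457,268)])-[400,0])/4.4+[245,180]-.4
Fs=(np.array([(462,130),(608,57),(748,210),(590,293)])-[405,0])/3.9+[265,215]-.4
for z,t,s in((.06,Lt,Ls),(.006,Ft,Fs)):
    for a,b in zip(t,s): print(*tri(a,b))
    W=ray("scene",s,z);x=(W[0]+W[1]-W[2]-W[3]);print("scene cent",W.mean(0),"yaw",np.arctan2(x[1],x[0]),np.linalg.norm(W-np.roll(W,-1,0),axis=1))
print("bar",tri(np.array([224,98])/4.4+[245,180]-.4,np.array([143,68])/3.9+[265,215]-.4))
print("pivot",tri(np.array([137,75])/4+[380,155]-.4,np.array([87,100])/3.5+[320,120]-.4))
print("stud",tri(np.array([92,50])/4+[380,155]-.4,np.array([51,92])/3.5+[320,120]-.4))
E
```

```text
time: 1.77
position: [0.2322, -0.5798, 0.2939]
tool_rot: [0.179, 0.984, 0.001, -0.0]
ft_force: [0.9, -0.8, -0.4]
grip_width: 0.065
grip_force: 0.0
[ 0.5163 -0.0924  0.0541] 0.006064738654508423
[ 0.4963 -0.2173  0.0507] 0.00937469462203805
[ 0.3507 -0.1869  0.0574] 0.001360727981959114
[ 0.3659 -0.0723  0.0627] 0.0027920762919649914
scene cent [ 0.4278 -0.1384  0.06  ] yaw -0.12488317103699186 [0.1224 0.138  0.108  0.1436]
[ 0.4758  0.1614 -0.0001] 0.006228192400256033
[0.4429 0.0789 0.0027] 0.0014489492944342094
[0.3319 0.1229 0.0028] 0.005437832875303128
[ 0.3644  0.2031 -0.0001] 0.003328999488054838
scene cent [0.3995 0.1437 0.006 ] yaw -0.3653023731941562 [0.0878 0.1199 0.0881 0.1167]
bar (array([0.4484, 0.1225, 0.0278]), np.float64(0.002093535110444134))
pivot (array([ 0.5087, -0.1166,  0.0629]), np.float64(0.004645167705527752))
stud (array([ 0.519 , -0.0906,  0.0796]), np.float64(0.0033548567475195257))
```

```bash
python3 nudge.py '[0.0024,0.0367,0,0,0.0024,0.0367,0,0,0.0024,0.0367,0,0,0.0024,0.0367,0,0,0.0024,0.0367,0,0,0.0024,0.0367,0,0,0.0024,0.0367,0,0,0.0024,0.0367,0,0,0.0024,0.0367,0,0,0.0024,0.0367,0,0,0.0024,0.0367,0,0,0.0024,0.0367,0,0,0.0024,0.0367,0,0,0.0024,0.0367,0,0,0.0024,0.0367,0,0,0.0024,0.0367,0,0,0.0024,0.0367,0,0,0.0024,0.0367,0,0,0.0024,0.0367,0,0,0.0024,0.0367,0,0]'
python3 nudge.py '[0,0,0.03,0,0,0,0.04,0,0,0,0.04,0,0,0,0.04,0,0,0,0.04,0,0,0,0.03,0,0,0,0.02,0,0,0,0,0,0,0,0,0]'
python3 - <<'E'
from rig import robot, viewer
from h import *
o=np.zeros((580,800,3),np.uint8);c=viewer.camera("scene")["img"][:,:,::-1];p=robot.get_obs()["position"];print(p,proj("scene",p),proj("top",p))
a=cv2.resize(c[150:300,220:410],None,fx=4,fy=3.8,interpolation=2);o[:a.shape[0],:a.shape[1]]=a
cv2.imwrite("pics/h1.png",o)
E
```

```text
time: 3.43
position: [0.4491, 0.1246, 0.2943]
tool_rot: [0.181, 0.983, -0.0, -0.0]
ft_force: [1.4, -1.0, 0.3]
grip_width: 0.065
grip_force: 0.0
time: 4.18
position: [0.4485, 0.1226, 0.0537]
tool_rot: [0.181, 0.983, -0.0, -0.002]
ft_force: [-0.1, 0.1, 0.7]
grip_width: 0.0651
grip_force: 0.0
[0.4495715  0.12262616 0.05480954] [[299.88029806 221.76831989]] [[294.78719481 200.97571742]]
```

View pics/h1.png

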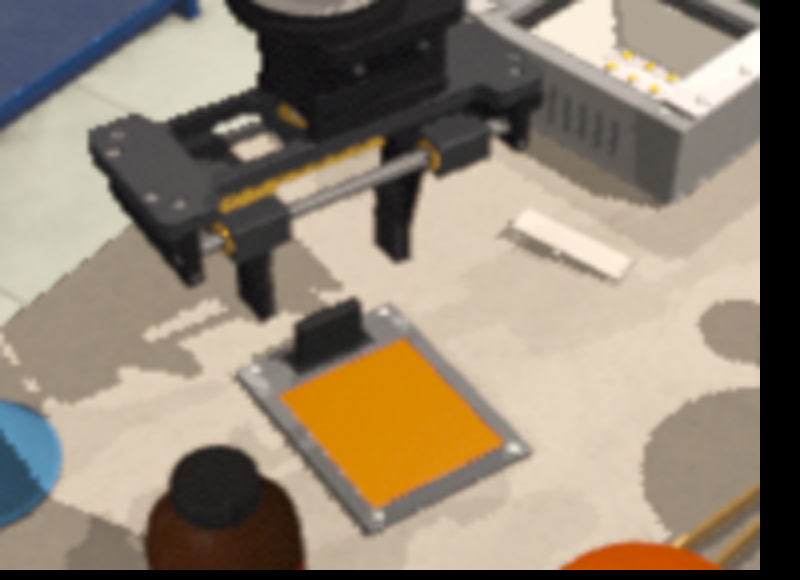

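In the scene, the fingertips' midpoint is at crop (325,284), which is px (301.2,224.8). The calibration predicts (299.9,221.8), so the scene view has a bias of about (1.3,3) px. The bar top is at crop (331,318).

```bash
python3 - <<'E'
from h import *
np.set_printoptions(precision=4,suppress=True)
print("bar",ray("scene",[[302.75,233.7],[301.4,230.7]],.034))
Fs=(np.array([(462,130),(608,57),(748,210),(590,293)])-[405,0])/3.9+[265,215]-.4
Ls=np.array([(57,125),(185,52),(353,140),(248,218)])/3.5+[320,120]-.4
print(ray("scene",Fs-[1.3,3],.006).mean(0),ray("scene",Ls-[1.3,3],.06).mean(0))
t=cv2.imread("pics/top0.png");g=cv2.cvtColor(t,6);m=(g<25).astype(np.uint8)*255;k=m*0;k[190:215,280:315]=m[190:215,280:315]
c=max(cv2.findContours(k,0,1)[0],key=cv2.contourArea);print(cv2.minAreaRect(c),[ray("top",cv2.minAreaRect(c)[0],z) for z in(.034,.02)])
E
```

```text
bar [[0.4388 0.1285 0.034 ]
 [0.4457 0.1237 0.034 ]]
[0.4059 0.1392 0.006 ] [ 0.4358 -0.1466  0.06  ]
((295.0621643066406, 203.15087890625), (20.23077392578125, 7.461539268493652), 22.61986541748047) [array([[0.4463, 0.1235, 0.034 ]]), array([[0.447 , 0.1245, 0.02  ]])]
```

```bash
python3 nudge.py '[0.003,0,0.02,0,0,0,0.016,0,0,0,0.01,0,0,0,0,0,0,0,0,0]' 
python3 nudge.py '[0,0,0,0,0,0,0,0,0,0,0,0,0,0,0,0,0,0,0,0,0,0,0,0]' 0.02 12
```

```text
time: 4.65
position: [0.4472, 0.1237, 0.0094]
tool_rot: [0.181, 0.983, 0.0, 0.001]
ft_force: [0.4, 0.5, 0.7]
grip_width: 0.0649
grip_force: 0.0
time: 5.15
position: [0.4468, 0.1238, 0.0088]
tool_rot: [0.182, 0.983, 0.0, 0.0]
ft_force: [0.4, 0.6, 3.5]
grip_width: 0.0362
grip_force: 12.0
```

```bash
python3 nudge.py '[0,0,-0.01,0,0,0,-0.02,0,0,0,-0.03,0,0,0,-0.03,0,0,0,-0.03,0,0,0,-0.02,0,0,0,0,0,0,0,0,0,0,0,0,0]' 
python3 - <<'E'
from rig import robot, viewer
from h import *
o=np.zeros((580,800,3),np.uint8);c=viewer.camera("scene")["img"][:,:,::-1];print(robot.get_obs()["position"])
a=cv2.resize(c[90:270,220:420],None,fx=3.2,fy=3.2,interpolation=2);o[:a.shape[0],:a.shape[1]]=a
cv2.imwrite("pics/h2.png",o)
E
```

```text
time: 5.9
position: [0.4455, 0.1236, 0.148]
tool_rot: [0.181, 0.983, -0.0, -0.001]
ft_force: [-0.3, 0.4, -2.8]
grip_width: 0.036
grip_force: 12.0
[0.44519594 0.12361804 0.14748964]
```

View pics/h2.png

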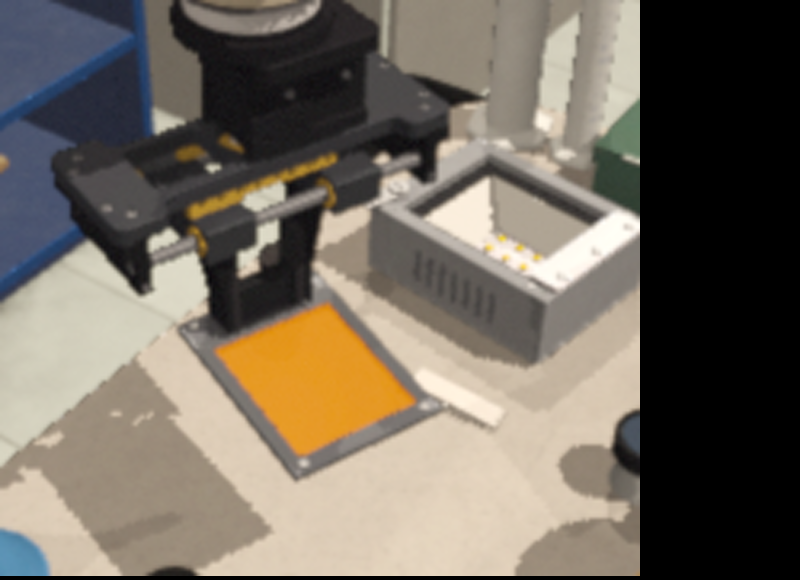

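The filter hangs in the fingers. Its lip corners are at crop (298,478) and (440,405), and the other end is against the fingers. I'll compute the tilt from the lip edge's height in the filter's vertical mid-plane.

```bash
cat >> h.py <<'E'
def tilt(uv,tcp,h,bias=(1.3,3)):
    # lip-edge mid (top surface) ray meets vertical plane through tcp along filter x (= -tool x)
    ex=-np.array([np.cos(h),np.sin(h),0]);n=np.array([-ex[1],ex[0],0])
    c=np.array(C["scene"][1]);d=ray("scene",np.array(uv)-bias,0)[0]-c
    p=c+d*(((tcp-c)@n)/(d@n));return p,(p-tcp)@ex,p[2]-tcp[2]
E
python3 - <<'E'
from h import *
tcp=np.array([.4452,.1236,.1475]);h=2.778
for b in((1.3,3),(0,0)):print(tilt((334.9,227.6),tcp,h,b))
for a in np.arange(0,.5,.05):
    print(round(a,2),[-106*np.cos(a)+20*np.sin(a)*1, -106*np.sin(a)-20.5*np.cos(a)+18.7])
E
```

```text
(array([0.35033677, 0.15969642, 0.13570674]), np.float64(-0.10149869062783579), np.float64(-0.011793259336468492))
(array([0.34675529, 0.1610592 , 0.13208524]), np.float64(-0.10533067955605302), np.float64(-0.015414759100599001))
0.0 [np.float64(-106.0), np.float64(-1.8000000000000007)]
0.05 [np.float64(-104.86794421645286), np.float64(-7.07217228078871)]
0.1 [np.float64(-103.47377318653417), np.float64(-12.279927552763315)]
0.15 [np.float64(-101.8209716117485), np.float64(-17.410249139890386)]
0.2 [np.float64(-99.91367063527039), np.float64(-22.450313910021944)]
0.25 [np.float64(-97.75663751623787), np.float64(-27.38752432604765)]
0.3 [np.float64(-95.35526371408744), np.float64(-32.20953993317691)]
0.35 [np.float64(-92.71555141271314), np.float64(-36.90430820364911)]
0.4 [np.float64(-89.84409851813281), np.float64(-41.4600946617761)]
0.45 [np.float64(-86.74808216715914), np.float64(-45.865512214020285)]
```

Tilt is about 0.1 rad. I'll ease the grip so it droops to about 0.2, moving toward the lamp and turning to its yaw at the same time.

```bash
python3 nudge.py '[0,0,0.01,0,0,0,-0.01,0,0,0,0.01,0,0,0,-0.01,0,0,0,0,0]' - 7
python3 nudge.py '[0,0,0,0]' - 12
python3 - <<'E'
from rig import robot, viewer
from h import *
c=viewer.camera("scene")["img"];s=robot.get_obs();print(s["position"],s["grip_width"])
h=cv2.cvtColor(c,cv2.COLOR_RGB2HSV);m=cv2.inRange(h,(5,150,100),(22,255,255));k=m*0;k[140:260,260:380]=m[140:260,260:380]
ct=max(cv2.findContours(k,0,1)[0],key=cv2.contourArea);print(cv2.approxPolyDP(ct,4,True)[:,0].tolist())
c0=cv2.imread("pics/h2.png");c0=cv2.resize(c0[:576,:640],(200,180),interpolation=cv2.INTER_AREA)
h=cv2.cvtColor(c0,cv2.COLOR_BGR2HSV);m=cv2.inRange(h,(5,150,100),(22,255,255));m[170:]=0;m[:90]=0
ct=max(cv2.findContours(m,0,1)[0],key=cv2.contourArea);print((cv2.approxPolyDP(ct,4,True)[:,0]+[220,90]).tolist())
E
```

```text
time: 6.37
position: [0.4457, 0.1236, 0.1474]
tool_rot: [0.181, 0.983, -0.0, -0.002]
ft_force: [0.2, -0.4, -2.1]
grip_width: 0.0357
grip_force: 7.8
time: 6.45
position: [0.446, 0.1237, 0.1475]
tool_rot: [0.181, 0.983, -0.0, -0.001]
ft_force: [-0.2, -0.1, -2.7]
grip_width: 0.0357
grip_force: 12.8
[0.44597952 0.12363422 0.14753793] 0.035859150660619746
[[318, 184], [285, 198], [306, 241], [339, 225]]
[[322, 185], [288, 199], [313, 231], [349, 215]]
```

```bash
python3 - <<'E'
from h import *
tcp=np.array([.446,.1236,.1475]);h=2.778
for uv in((331,223),(322.5,233)):
  for b in((1.3,3),(0,0)):
    p,x,z=tilt(uv,tcp,h,b);z-=.0187;print(x,z,"tilt",np.arctan2(z,x)-np.arctan2(-.0205,-.097),np.hypot(x,z),np.hypot(.0205,.097))
E
```

```text
-0.09151733542880337 -0.028771170258687008 tilt 0.09632074988066641 0.09593332539864582 0.09914257410416577
-0.09537920909564986 -0.03242067485992304 tilt 0.11938546518547533 0.1007387397483438 0.09914257410416577
-0.06740378094193718 -0.07270030479291165 tilt 0.6149089293173331 0.09913931612761359 0.09914257410416577
-0.07150434516451744 -0.07657355038651545 tilt 0.6113427216566736 0.10476822035427856 0.09914257410416577
```

Tilt is now about 0.61 rad, which is too much. Lowering until the lip edge meets the bench, then stopping at TCP z≈0.030, will push it back to about 0.2.

```bash
python3 nudge.py '[0,0,0.02,0,0,0,0.025,0,0,0,0.015,0,0,0,0.01,0,0,0,0.01,0,0,0,0.01,0,0,0,0.01,0,0,0,0.007,0,0,0,0.006,0,0,0,0.0045,0,0,0,0,0,0,0,0,0]' - 14
python3 nudge.py '[0,0,-0.01,0,0,0,-0.02,0,0,0,-0.03,0,0,0,-0.03,0,0,0,-0.02,0,0,0,-0.01,0,0,0,0,0,0,0,0,0]' - 14
cat > tl.py <<'E'
from rig import robot, viewer
from h import *
c=viewer.camera("scene")["img"];s=robot.get_obs();tcp=s["position"];x,y=s["tool_rot"][:2];h=np.arctan2(2*x*y,x*x-y*y)
m=cv2.inRange(cv2.cvtColor(c,cv2.COLOR_RGB2HSV),(5,150,100),(22,255,255));k=m*0;k[60:260,260:420]=m[60:260,260:420]
ct=max(cv2.findContours(k,0,1)[0],key=cv2.contourArea);P=cv2.approxPolyDP(ct,4,True)[:,0];print(tcp,h,P.tolist(),s["ft_force"])
e=P[np.argsort(P[:,1])[-2:]].mean(0)+[0,.5]
p,x,z=tilt(e,tcp,h);z-=.0187;print("tilt",np.arctan2(z,x)-np.arctan2(-.0205,-.097),np.hypot(x,z))
E
python3 tl.py
```

```text
time: 7.5
position: [0.4457, 0.1238, 0.0307]
tool_rot: [0.181, 0.983, -0.0, -0.001]
ft_force: [-0.4, 0.0, -1.5]
grip_width: 0.0357
grip_force: 14.0
time: 8.17
position: [0.4455, 0.1238, 0.1512]
tool_rot: [0.181, 0.983, -0.0, -0.0]
ft_force: [0.3, -0.0, -2.0]
grip_width: 0.0361
grip_force: 14.0
[0.44515619 0.12376244 0.15054063] 2.777020376559112 [[321, 184], [287, 198], [312, 234], [347, 217]] [ 0.00407818 -0.4028043  -2.46397713]
tilt 0.24382763509648742 0.09630569045895858
```

Tilt is now about 0.24 rad, as wanted. I'll carry it to the pre-insert point over the lamp, staying high.

```bash
python3 nudge.py '[-0.004,-0.007,0,0,-0.008,-0.014,0,0,-0.0112,-0.0201,0,0,-0.0112,-0.0201,0,0,-0.0112,-0.0201,0,0,-0.0112,-0.0201,0,0,-0.0112,-0.0201,0,0,-0.0112,-0.0201,0,0,-0.0112,-0.0201,0,0,-0.0112,-0.0201,0,0,-0.0112,-0.0201,0,0,-0.0112,-0.0201,0,0,-0.008,-0.014,0,0,-0.003,-0.006,0,0]'
python3 nudge.py '[0,0,0,-0.03,0,0,0,-0.05,0,0,0,-0.06,0,0,0,-0.05,0,0,0,-0.02,0,0,0.01,0,0,0,0.015,0,0,0,0.01,0,0,0,0,0,0,0,0,0]'
cat > pic.py <<'E'
import sys
from rig import robot, viewer
from h import *
t=viewer.camera("top")["img"][:,:,::-1];s=viewer.camera("scene")["img"][:,:,::-1]
cv2.imwrite(f"pics/{sys.argv[1]}_t.png",t);cv2.imwrite(f"pics/{sys.argv[1]}_s.png",s)
a=cv2.resize(t[150:270,375:480],None,fx=3.8,fy=3.8,interpolation=2);b=cv2.resize(s[90:210,320:430],None,fx=3.6,fy=3.6,interpolation=2)
o=np.zeros((460,800,3),np.uint8);o[:456,:399]=a[:,:399];o[:432,404:800]=b[:,:396]
cv2.imwrite(f"pics/{sys.argv[1]}.png",o)
E
python3 tl.py; python3 pic.py p1
```

```text
time: 9.38
position: [0.4863, -0.1533, 0.1497]
tool_rot: [0.183, 0.983, -0.0, -0.001]
ft_force: [0.4, 0.3, -2.0]
grip_width: 0.0355
grip_force: 14.0
time: 10.22
position: [0.4855, -0.15, 0.1149]
tool_rot: [0.078, 0.997, 0.001, -0.001]
ft_force: [-0.1, 0.5, -1.6]
grip_width: 0.0361
grip_force: 14.0
[ 0.48609794 -0.1503453   0.11559301] 2.9865871298748283 [[356, 136], [383, 158], [403, 145], [377, 125]] [-0.24826595  0.75538409 -1.86200407]
tilt 0.23069703769542826 0.09555805095815335
```

View pics/p1.png

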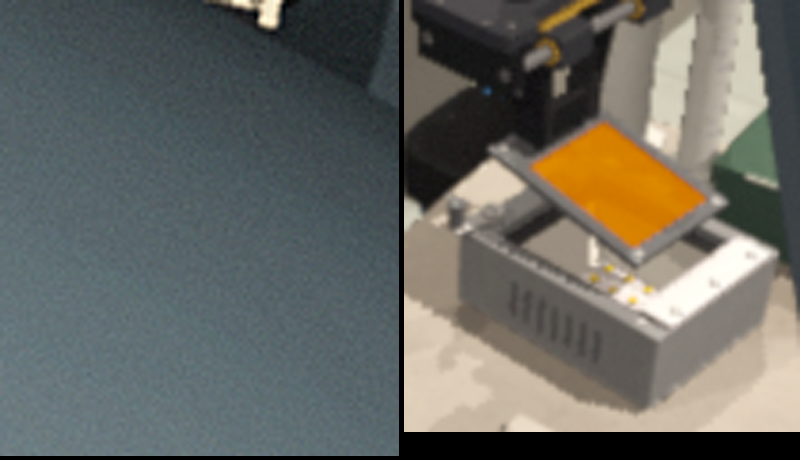

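The arm hides the lamp from the top camera. In the scene crop the filter's tip corners are at (635,262) and (725,203), and the lip's inner edge runs from (735,237) to (640,315). I'll compare them in the same view.

```bash
python3 - <<'E'
from h import *
np.set_printoptions(precision=4,suppress=True)
f=lambda P:(np.array(P,float)-[404,0])/3.6+[320,90]-.35
tcp=np.array([.4858,-.1502,.1153]);h=2.9866;ex=-np.array([np.cos(h),np.sin(h),0]);ey=np.array([-ex[1],ex[0],0])
tip=f([(635,262),(725,203)])
for th in(.2,.23,.26):
    o=tcp+[0,0,.0187]+ex*(-.106*np.cos(th)+.0205*np.sin(th))+np.array([0,0,1])*(-.106*np.sin(th)-.0205*np.cos(th))
    pr=proj("scene",[o+.045*ey,o-.045*ey]);print(th,"bias",tip-pr)
b=(tip-pr).mean(0)
for bb in((1.3,3),(0,0)):
  for z,P in((.065,[(640,315),(735,237),(775,253),(668,332)]),(.06,[(462,232),(665,335),(778,258)])):
    W=ray("scene",f(P)-bb,z);rel=W-[.4345,-.1425,0];c,s=np.cos(-.155),np.sin(-.155)
    print(bb,z,"world",W[:,:2].tolist(),"\n lampframe",np.c_[rel[:,0]*c+rel[:,1]*s,-rel[:,0]*s+rel[:,1]*c].round(4).tolist())
E
```

```text
0.2 bias [[ 0.2711  1.4114]
 [-0.5379  2.6554]]
0.23 bias [[0.9075 0.5189]
 [0.1378 1.7587]]
0.26 bias [[ 1.5719 -0.335 ]
 [ 0.8405  0.8984]]
(1.3, 3) 0.065 world [[0.3870145594194675, -0.08500219979974077], [0.3776687793637067, -0.18734696070432377], [0.3503447943894096, -0.18662613132714456], [0.36630574926240955, -0.08070039553291208]] 
 lampframe [[-0.0558, 0.0495], [-0.0492, -0.0531], [-0.0763, -0.0566], [-0.0769, 0.0505]]
(1.3, 3) 0.06 world [[0.5208594203359468, -0.09854997794859233], [0.3688855118941642, -0.08303870220273235], [0.3489456452480363, -0.1896919826430442]] 
 lampframe [[0.0785, 0.0568], [-0.074, 0.0486], [-0.0772, -0.0598]]
(0, 0) 0.065 world [[0.3799079241326677, -0.07781676720640363], [0.37020072445874197, -0.17883091101827098], [0.34320423963475943, -0.1782240815479076], [0.3594552291490696, -0.07364040663611848]] 
 lampframe [[-0.0639, 0.0555], [-0.0579, -0.0458], [-0.0847, -0.0494], [-0.0848, 0.0564]]
(0, 0) 0.06 world [[0.5120748895524513, -0.09075098513190594], [0.36199016429328623, -0.07596076861815226], [0.34180329097658835, -0.18128114467717205]] 
 lampframe [[0.0687, 0.0631], [-0.0819, 0.0545], [-0.0856, -0.0526]]
```

The estimates agree within about 2 mm on lamp ≈ (0.4345,-0.1425), yaw ≈ -0.155. The TCP is at lamp x≈+52, y≈0, so the tip is at x≈-45 and z≈83. I'll lower the tip to the ledge, watching the force.

```bash
python3 nudge.py '[0,0,0.006,0,0,0,0.008,0,0,0,0.006,0,0,0,0.004,0,0,0,0,0,0,0,0,0]'
python3 nudge.py '[0,0,0.002,0,0,0,0,0,0,0,0,0]'
python3 nudge.py '[0,0,0.002,0,0,0,0,0,0,0,0,0]'; python3 tl.py
```

```text
time: 10.87
position: [0.486, -0.1504, 0.0916]
tool_rot: [0.077, 0.997, 0.0, -0.0]
ft_force: [0.1, 0.7, -2.3]
grip_width: 0.0357
grip_force: 14.0
time: 11.12
position: [0.4864, -0.1506, 0.0901]
tool_rot: [0.077, 0.997, -0.0, 0.0]
ft_force: [-0.6, -1.0, -2.0]
grip_width: 0.0358
grip_force: 14.0
time: 11.37
position: [0.4862, -0.1505, 0.088]
tool_rot: [0.077, 0.997, 0.0, -0.0]
ft_force: [-0.3, -1.1, -2.1]
grip_width: 0.0359
grip_force: 14.0
[ 0.48629887 -0.15052891  0.08805464] 2.9867819534030486 [[355, 146], [381, 168], [401, 155], [375, 135]] [-0.4767221   0.11112667 -1.51653064]
tilt 0.23575828013198796 0.0942314542273735
```

```bash
for i in 1; do python3 nudge.py '[0,0,0.0015,0,0,0,0,0,0,0,0,0]'; done
python3 nudge.py '[0,0,0.0015,0,0,0,0,0,0,0,0,0]'; python3 nudge.py '[0,0,0.0015,0,0,0,0,0,0,0,0,0]'; python3 tl.py; python3 pic.py p2
```

```text
time: 11.67
position: [0.4862, -0.1505, 0.0865]
tool_rot: [0.077, 0.997, 0.0, -0.0]
ft_force: [0.0, 0.1, -1.6]
grip_width: 0.0355
grip_force: 14.0
time: 11.92
position: [0.4863, -0.1506, 0.085]
tool_rot: [0.077, 0.997, 0.0, -0.0]
ft_force: [1.3, 0.9, -1.9]
grip_width: 0.0359
grip_force: 14.0
time: 12.17
position: [0.4867, -0.1507, 0.0837]
tool_rot: [0.077, 0.997, -0.0, 0.0]
ft_force: [0.8, 0.3, 0.2]
grip_width: 0.0358
grip_force: 14.0
[ 0.48668292 -0.15067072  0.08374367] 2.9867367923680037 [[355, 148], [381, 169], [401, 156], [375, 136]] [ 1.74746648  0.1602283  -0.09689627]
tilt 0.21600172680977314 0.09414533147775989
```

View pics/p2.png

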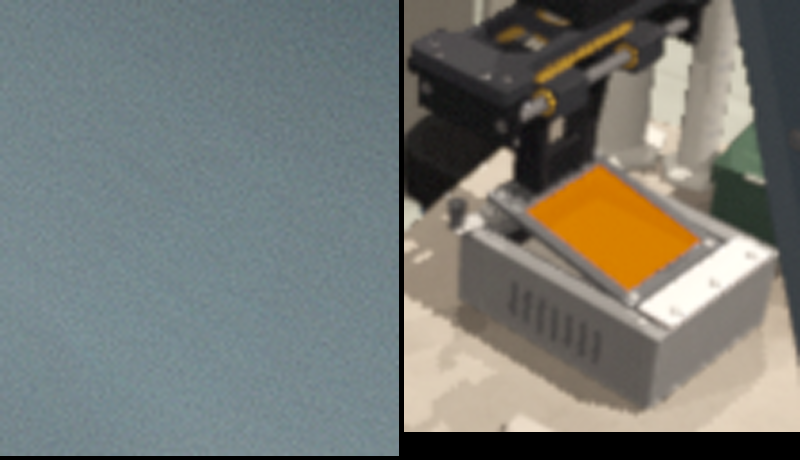

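The filter's tip is down inside the recess. The weight is off the gripper, and the tip corners at (632,298) and (712,243) are just short of the lip. Now I'll slide it under the lip in small steps.

```bash
python3 nudge.py '[0,0,-0.0005,0,0.003,0,0,0,0.003,0,0,0,0.003,0,0,0,0.003,0,0,0,0,0,0,0,0,0,0,0]'
python3 nudge.py '[0.002,0,0,0,0.002,0,0,0,0,0,0,0]'; python3 tl.py
```

```text
time: 12.9
position: [0.4732, -0.1483, 0.0838]
tool_rot: [0.077, 0.997, 0.0, -0.001]
ft_force: [-1.8, -1.0, -1.3]
grip_width: 0.0357
grip_force: 14.0
time: 13.15
position: [0.4703, -0.1481, 0.0841]
tool_rot: [0.077, 0.997, -0.0, 0.0]
ft_force: [0.1, -1.6, 0.4]
grip_width: 0.0359
grip_force: 14.0
[ 0.47032036 -0.14803773  0.08406186] 2.9868933467543766 [[360, 151], [386, 172], [405, 159], [381, 139]] [ 0.02499556  0.17033463 -0.3164156 ]
tilt 0.25260970357853063 0.09122132212213387
```

```bash
python3 nudge.py '[0.0015,0,0,0,0,0,0,0,0,0,0,0]'|grep -E "pos|ft"
python3 nudge.py '[0.0015,0,0,0,0,0,0,0,0,0,0,0]'|grep -E "pos|ft"; python3 tl.py
```

```text
position: [0.469, -0.1479, 0.0841]
ft_force: [1.4, -0.4, -0.3]
position: [0.4676, -0.1477, 0.0841]
ft_force: [1.5, -1.6, -0.7]
[ 0.46758842 -0.14768256  0.0840744 ] 2.9868295599154338 [[380, 139], [361, 152], [387, 172], [406, 158]] [ 0.75549618 -0.17257385 -0.65310117]
tilt 0.22995791423462908 0.08969173476725097
```

The filter is under the lip, with the tip at about x=-64. Now I'll lower the bar edge, backing toward the clip side as the plate flattens (pivot x +8.5 mm over 23.5 mm down).

```bash
python3 nudge.py '[-0.001,0,0.002,0,-0.001,0,0.002,0,-0.001,0,0.002,0,-0.0009,0,0.002,0,-0.0008,0,0.002,0,-0.0008,0,0.002,0,0,0,0,0,0,0,0,0]'|grep -E "pos|ft|grip"; python3 tl.py
python3 nudge.py '[-0.0007,0,0.002,0,-0.0006,0,0.002,0,-0.0005,0,0.002,0,0,0,0,0,0,0,0,0]'|grep -E "pos|ft|grip"; python3 tl.py
```

```text
position: [0.4724, -0.1481, 0.0717]
ft_force: [-0.8, -0.3, -0.9]
grip_width: 0.0361
grip_force: 14.0
[ 0.4725227  -0.14813714  0.07180835] 2.9867805406535917 [[360, 155], [385, 172], [405, 159], [380, 143]] [-1.03860407 -0.60696774 -0.36478174]
tilt 0.12607161136814815 0.08765536302501221
position: [0.4747, -0.1487, 0.0659]
ft_force: [-1.2, 0.1, -1.4]
grip_width: 0.036
grip_force: 14.0
[ 0.4747641  -0.1487137   0.06597201] 2.9866404144943473 [[359, 157], [384, 172], [405, 159], [380, 145]] [-1.02527796  0.11524865 -0.54971442]
tilt 0.0684996051795177 0.08702844949398782
```

```bash
python3 nudge.py '[-0.0004,0,0.0015,0,-0.0004,0,0.0015,0,-0.0002,0,0.001,0,0,0,0,0,0,0,0,0]'|grep -E "pos|ft|grip"
python3 nudge.py '[0,0,0.001,0,0,0,0,0,0,0,0,0]'|grep -E "pos|ft|grip"
python3 nudge.py '[0,0,0.0008,0,0,0,0,0,0,0,0,0]'|grep -E "pos|ft|grip"; python3 tl.py
```

```text
position: [0.4756, -0.1489, 0.0629]
ft_force: [-3.5, 1.0, 7.1]
grip_width: 0.0359
grip_force: 14.0
position: [0.4757, -0.1489, 0.0626]
ft_force: [-3.4, 1.0, 14.5]
grip_width: 0.0359
grip_force: 14.0
position: [0.4759, -0.1489, 0.0623]
ft_force: [-4.5, 1.8, 18.2]
grip_width: 0.0356
grip_force: 14.0
[ 0.4758592  -0.14893052  0.06228283] 2.9871657646096375 [[359, 158], [384, 172], [405, 159], [380, 146]] [-3.98867046  2.02140021 17.45510027]
tilt 0.025307121488783668 0.08714127468417053
```

```bash
python3 - <<'E'
from rig import robot, viewer
from h import *
s=viewer.camera("scene")["img"][:,:,::-1];cv2.imwrite("pics/p3s.png",s)
cv2.imwrite("pics/p3.png",cv2.resize(s[115:210,325:430],None,fx=6,fy=6,interpolation=2))
E
```

```text
(no output)
```

View pics/p3.png

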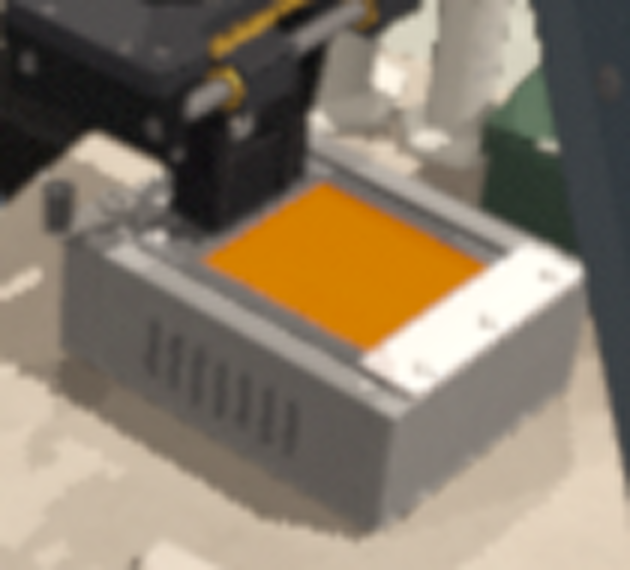

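The filter looks flat inside the recess with its edge under the lip. The clip is still open, with the stud at (58,205). I'll release it, rise, shut the fingers and touch the bar top to verify its height, which should be 0.086.

```bash
python3 nudge.py '[0,0,0,0,0,0,0,0]' - 4|grep -E "pos|ft|grip"
python3 nudge.py '[0,0,0,0,0,0,0,0,0,0,0,0]' 0.048 |grep -E "pos|ft|grip"
python3 nudge.py '[0,0,-0.005,0,0,0,-0.01,0,0,0,-0.01,0,0,0,-0.01,0,0,0,-0.005,0,0,0,0,0]' |grep -E "time|pos|ft|grip"
python3 nudge.py '[0,0,0,0,0,0,0,0,0,0,0,0,0,0,0,0,0,0,0,0]' 0 20|grep -E "time|pos|ft|grip"
python3 nudge.py '[0,0,0.006,0,0,0,0.004,0,0,0,0.002,0,0,0,0.001,0,0,0,0,0,0,0,0,0]'|grep -E "time|pos|ft|grip"
```

```text
position: [0.4763, -0.149, 0.0613]
ft_force: [-1.4, 1.7, 5.6]
grip_width: 0.036
grip_force: 4.0
position: [0.4764, -0.1493, 0.0603]
ft_force: [0.5, -1.0, 0.2]
grip_width: 0.0457
grip_force: 0.0
time: 16.87
position: [0.4768, -0.1495, 0.1021]
ft_force: [-0.5, -0.7, 0.5]
grip_width: 0.0476
grip_force: 0.0
time: 17.28
position: [0.4755, -0.1488, 0.0999]
ft_force: [-0.6, 0.1, 0.4]
grip_width: 0.0226
grip_force: 0.0
time: 17.78
position: [0.4757, -0.1489, 0.0871]
ft_force: [0.5, -0.2, -0.0]
grip_width: 0.0003
grip_force: 0.0
```

```bash
for_=; python3 nudge.py '[0,0,0.001,0,0,0,0,0,0,0,0,0]'|grep -E "pos|ft"
python3 nudge.py '[0,0,0.001,0,0,0,0,0,0,0,0,0]'|grep -E "pos|ft"
python3 nudge.py '[0,0,0.001,0,0,0,0,0,0,0,0,0]'|grep -E "pos|ft"
```

```text
position: [0.4759, -0.149, 0.0864]
ft_force: [-0.3, -0.4, 0.7]
position: [0.4759, -0.149, 0.0864]
ft_force: [-1.4, 0.8, 8.6]
position: [0.476, -0.149, 0.0863]
ft_force: [-3.1, 0.2, 16.3]
```

Contact came at 0.0863, so the filter is fully seated. Next is the clip: I'll turn the tool so a finger face is normal to the stud's chord, then do a straight push from outside with the fingers shut.

```bash
python3 nudge.py '[0,0,-0.01,0,0,0,-0.02,0,0,0,-0.03,0,0,0,0,-0.115,0,0,0,-0.115,0,0,0,-0.115,0,0,0,-0.115,0,0,0,-0.115,0,0,0,-0.11,-0.015,0.005,0,0,-0.02,0.007,0,0,-0.02,0.007,0,0,-0.02,0.007,0,0,-0.0193,0.0075,0,0,0,0,0,0,0,0,0,0]'
python3 - <<'E'
from h import *
from rig import robot, viewer
s=robot.get_obs();p=s["position"];x,y=s["tool_rot"][:2];h=np.arctan2(2*x*y,x*x-y*y)%(2*np.pi)
d=np.array([.5403,-.0724])-p[:2];print(h,p,d@[np.cos(h),np.sin(h)],d@[np.sin(h),-np.cos(h)])
im=viewer.camera("scene")["img"][:,:,::-1];cv2.imwrite("pics/p4.png",cv2.resize(im[90:210,300:430],None,fx=4.5,fy=4.5,interpolation=2))
E
```

```text
time: 19.87
position: [0.5403, -0.0717, 0.1442]
tool_rot: [-0.263, 0.965, -0.0, -0.0]
ft_force: [-0.6, -1.0, -0.3]
grip_width: 0.0005
grip_force: 0.0
3.6740180957896995 [ 0.54026984 -0.0716526   0.14424529] 0.00035341201309710245 -0.0006592545733924563
```

View pics/p4.png

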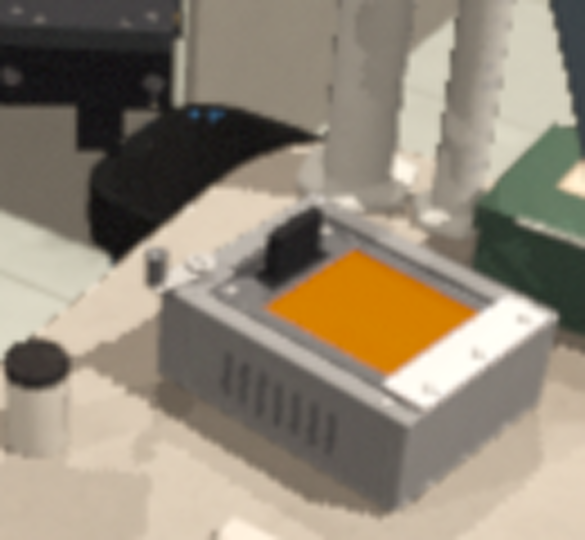

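The filter is flat with its bar free. The stud is at (156,268) and the fingers are beyond it at (100,135). I'll lower and push.

```bash
python3 nudge.py '[0,0,0.015,0,0,0,0.02,0,0,0,0.02,0,0,0,0.012,0,0,0,0.007,0,0,0,0,0,0,0,0,0]'|grep -E "time|pos|ft"
python3 nudge.py '[0.004,0,0,0,0.004,0,0,0,0.004,0,0,0,0.004,0,0,0,0.004,0,0,0,0.004,0,0,0,0,0,0,0]'|grep -E "time|pos|ft"
python3 nudge.py '[0.004,0,0,0,0.004,0,0,0,0.004,0,0,0,0.004,0,0,0,0.004,0,0,0,0.004,0,0,0,0,0,0,0]'|grep -E "time|pos|ft"
```

```text
time: 20.5
position: [0.5398, -0.0729, 0.0703]
ft_force: [0.1, 0.2, -0.1]
time: 21.08
position: [0.5192, -0.0818, 0.0708]
ft_force: [1.9, 5.7, 1.3]
time: 21.67
position: [0.498, -0.0969, 0.0704]
ft_force: [0.3, 1.0, 0.4]
```

```bash
python3 nudge.py '[0.002,0,0,0,0.002,0,0,0,0,0,0,0]'|grep -E "pos|ft"
python3 nudge.py '[0.002,0,0,0,0,0,0,0]'|grep -E "pos|ft"
python3 nudge.py '[0.002,0,0,0,0,0,0,0]'|grep -E "pos|ft"
python3 nudge.py '[0.0015,0,0,0,0,0,0,0]'|grep -E "pos|ft"
```

```text
position: [0.4962, -0.0995, 0.0705]
ft_force: [1.3, -0.2, -0.0]
position: [0.4953, -0.1007, 0.0706]
ft_force: [3.0, -0.8, -1.6]
position: [0.4944, -0.102, 0.0707]
ft_force: [4.9, -0.2, -1.3]
position: [0.4939, -0.103, 0.0708]
ft_force: [5.9, -1.4, -3.3]
```

```bash
python3 nudge.py '[-0.004,0,0,0,-0.01,0,0,0,-0.015,0,0,0,-0.015,0,0,0,-0.015,0,0,0,0,0,-0.02,0,0,0,-0.03,0,0,0,-0.03,0,0,0,0,0]'|grep -E "time|pos|ft"
python3 - <<'E'
from h import *
from rig import robot, viewer
im=viewer.camera("scene")["img"][:,:,::-1];cv2.imwrite("pics/p5.png",cv2.resize(im[120:200,320:430],None,fx=6,fy=6,interpolation=2))
c,s=np.cos(-.155),np.sin(-.155)
for q in(1.0,1.2,1.4,1.6):
    L=np.array([.07-.027*np.sin(q),.038+.027*np.cos(q)]);w=[.4345+c*L[0]-s*L[1],-.1425+s*L[0]+c*L[1],.082]
    print(q,((proj("scene",w)+[.9,2]-[320,120])*6).round())
E
```

```text
time: 23.17
position: [0.5443, -0.0717, 0.1549]
ft_force: [0.9, -0.1, 0.7]
1.0 [[165. 180.]]
1.2 [[178. 177.]]
1.4 [[191. 173.]]
1.6 [[201. 167.]]
```

View pics/p5.png

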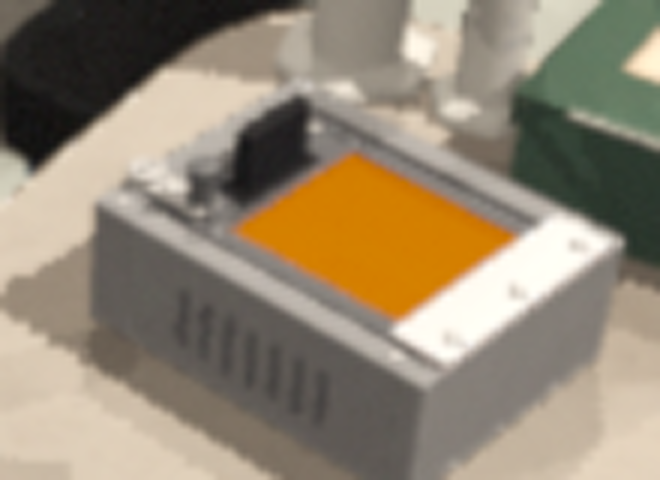

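The stud top is at crop (207,165), right beside the bar, and the clip bar lies across the filter. I'll check the angle against the start picture, which cancels the camera bias.

```bash
python3 - <<'E'
from h import *
o1=np.array([207,165])/6+[320,120]; o0=np.array([156,252])/4.5+[300,90]
p0=np.array([.5195,-.0898,.082]); b=o0-proj("scene",p0)[0];print("bias",b)
W=ray("scene",o1-b,.082)[0];P=np.array([.510,-.1155])
for w in(p0,W):
    d=w[:2]-P;print(w,np.hypot(*d),"q",np.arctan2(d[1],d[0])-(np.pi/2-.155))
E
```

```text
bias [1.62876022 0.98025576]
[ 0.5195 -0.0898  0.082 ] 0.027399635034065676 q -0.1990718582055755
[ 0.48102515 -0.11064192  0.082     ] 0.02937928987234124 q 1.5596758857025825
```

The clip is at about 1.56 rad with a radius of 29 mm (27 expected), so it is fully in. The arm is clear, so I'm handing in.

```bash
python3 -c "
from rig import robot, viewer
print(robot.hand_in())"
```

```text
the job is handed in; nothing more can be done
None
```

The job is handed in, with no verdict returned: by my measurements the filter is tucked under the lip and seated (bar top at 0.0863 m, 0.086 expected), and the clip is at about 1.56 rad with the arm clear; I did not re-measure the bystanders, but the arm never worked close to them.

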